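# Close up the data logger

### The job

Close up the open data logger on the bench: push its battery cover along the rails until it clicks home against the end of the box, and press the raised terminal flap down until its catch snaps and holds it shut. Both covers must stay fully shut on their own after you let go; do not knock the loose things on the bench about.

Things in the scene. Friction and masses are not known exactly. Their poses are not given: they have to be found in the camera images.
- logger: The data logger: grey plastic box, 96 mm (its x) by 180 mm (its y) by 59 mm high, screwed to the bench (it does not move). Origin: centre of its underside, z up. Its +y half is the terminal bay under the raised white flap, its -y half the battery bay with two rails along y and the white battery cover. Yaw within 0.3 rad either way
- flap (a joint): Angle of the terminal flap, rad: 0 = shut, grows as its free edge rises (starts 0.5 to 0.8). Pushed down on its outer (upper) face it swings about its hinge. A weak spring lifts it to about 0.4 rad again unless the catch has snapped. The catch snaps between 0.13 and 0.05 rad, with 6 to 9 N needed near the free edge, twice that at half length; it then holds the flap within 0.02 rad of 0
- flap_hinge (a point): Point on the flap's hinge axis at mid-width of the flap, fixed: 42 mm to +x and 46 mm to +y of the logger's origin, 58 mm above the bench. The axis runs along the logger's y
- flap_edge (a point): Middle of the flap's free edge, on its outer face, 93 mm from the hinge axis; moves with the flap. Flap: white plate 93 mm long, 80 mm wide, 5 mm thick; free edge on the logger's -x side; shut, its outer face lies 60.5 mm above the bench. The catch sits at mid-width, 78 mm from the hinge
- slide (a joint): How far the battery cover stands out, m: 0 = home, grows as it slides out to the logger's -y (starts 0.022 to 0.038; stop at 0.05). Sliding takes 1 to 3 N; in the last 10 mm the tab under the cover rides over a ledge, 7 to 10 N, and then holds it within 1 mm of home. Let go before the click, it springs out again to 10 mm or more
- slide_lip (a point): Centre of the outer (-y) face of the cover's end lip, 46 mm above the bench; moves with the cover. The lip is an upright white plate, 80 mm wide (logger's x), 6 mm thick, 26 to 66 mm above the bench. Home, it lies against the box's end wall and this point is 96 mm from the logger's origin along -y. The cover closes towards the logger's +y
- amp_box: A second grey box with a flat white lid that is already screwed shut, 90 x 120 x 58 mm, fixed to the bench; nothing to do there. Origin: centre of its underside
- battery9v: Loose block battery, 26 x 46 x 17 mm, lying in front (-x side) of the logger; origin at the centre of its underside
- standoff: Loose brass spacer, 14 mm across, 28 mm high, standing on the lid of the second box; origin at the centre of its underside
- screwdriver: Loose screwdriver, 170 mm, lying in front (-x side) of the second box
- tape: Loose roll of black tape, 90 mm across, 19 mm high, lying beyond the boxes; origin at the centre of its underside
- mug: Loose white mug, 80 mm across, 95 mm high, beyond the boxes; origin at the centre of its underside
- multimeter: Loose black hand multimeter, 150 x 75 x 34 mm, beyond the boxes; origin at the centre of its underside
- board: Loose green circuit board, 80 x 110 mm, 15 mm high, to the robot's right; origin at the centre of its underside
There are look-alikes about, which are no part of the job. What is shaped like the logger but orange is not meant.

How it is judged:
At the end, for the whole second after the job is handed in: The flap is held shut by its catch (within 0.04 rad of lying flat) and the battery cover is held home by its tab (within 2.5 mm of the end stop) (value of joint flap below 0.04 rad and value of joint slide below 0.0025 m); the robot touches nothing.
It fails at once if a loose thing on the bench is knocked more than 30 mm from its place (distance of any of battery9v, standoff, screwdriver, tape, mug, multimeter, board from where it was at the start of the episode above 0.03 m).
It also fails if it takes over 45 s, if anything falls off the work surface, if the arm or the gripper's body presses on something with over 40 N, if the wrist force passes 120 N, or if a joint passes its speed limit or range.

### The arm

A 7-joint arm with a two-finger parallel gripper is mounted at the origin on the work surface. World frame = base frame: x ahead of the robot, y to its left, z up, the work surface at z = 0. Lengths are in m, angles in rad, forces in N, time in s.
With the tool pointing down it reaches from about 0.425 to 0.95 m from the base axis. Payload 4.7 kg.
Tool frame: the origin (TCP) lies at the very end of the fingers, on their centre line; the grasp point (between the pads) lies 19 mm behind it (env.tcp_to_grasp is the distance from the TCP to the grasp point, in m); x points along the fingers, z is the direction in which the jaws open and shut, and the axes are right-handed (so a half turn about x gives the same grasp; the last joint's range is limited). The gripper opens to 85 mm and grips with 20 to 120 N. Pads are 22 mm wide; open, the fingers measure 114 mm over their backs; the gripper's body (76 mm by 85 mm) begins 54 mm behind the grasp point. The pads swing forward as they close: fully open they stand 13 mm farther back than shut.
Start: joints at [-1.236, 0.469, -0.049, 1.532, 0.024, 1.141, -0.082], TCP at [0.24, 0.631, 0.231] pointing down, gripper open.
Joint ranges: [-2.59, 2.59], [-0.33, 1.99], [-1.39, 1.29], [0.1, 2.45], [-1.04, 4.18], [0.21, 1.99], [-2.66, 2.66]. Speed limits (rad/s): [2.57, 2.57, 3.14, 3.14, 3.14, 3.14, 3.14].

### API

Orientations are given as a rotation vector (axis times angle).
In Python, from station import env gives the robot as it stands.
- The arm moves only by the shell command python3 -m handwheel 'ROWS' [OPENING]. ROWS is JSON, a list of rows, each an object with "dp": the shift along the world's x, y, z as a fraction of full scale, a list of three; "twist": the turn about the world's z as a fraction of full scale. In form: [{"dp": [x, y, z], "twist": twist}, ...]. A call has 1 to 20 rows; each row shifts and turns the commanded pose from where the row before left it; what a row does not reach is not made up. Full scale, the value 1, is 3 cm for a shift and 0.12 rad for a turn. A row lasts 1/12 s, in which the tool goes at most 41.7 mm and 7.16 degrees, less where a joint would pass 70% of its speed; a pose out of reach is approached as far as the arm can. A call with a number of a shift or a turn outside -1 to 1 is refused whole. A call with a gripper value outside its range is refused whole. OPENING is the gripper's target within -1 to 1 (shut at 1, half-way at 0, fully open at -1), set as the call begins (- or left out, the last holds). The fingers move at their own pace and stop on an object; the grip force is fixed at half the most. Time passes only in rows, so rows that do not move let the fingers close. It gives the time, the measured TCP pose, the force and the opening at its end, in the units of the state.
- env.observe(): the state, without advancing time (a new reading comes with each control period).
- env.grab_frame(name): name is "scene" or "top"; returns a dict with "img" (384x512x3 uint8, blue, green, red), "range_z" (384x512 float32, m along the optical axis (not along the pixel's ray), 0 where there is no reading), "vfov" (degrees; the focal length in pixels is half the picture's height over the tangent of half this angle, whatever the lens; pixels are square), "cx", "cy" (the principal point, pixels), "origin" and "orientation" of the camera in the world. Camera axes: x right, y up, looking along -z (the intrinsics and any distortion apply to the point x, -y, -z); pixel columns grow to the right and rows downward; lengths in m; the calibration is good to about 2 mm. A picture is of the moment at which its call begins.
- env.sign_off(): hands the job in, once; it reports no verdict.
Trained networks look in a picture, given as the dict that the camera call returned (one of the last four; its "shot" number tells which), for a name from the list of things; names that differ only in an ending like _2 or _b are one class to them, and where a whole thing is asked for, a point or a joint stands for the part that bears it (a point fixed in the world has none). Each returns a list of dicts, best first, with "score" (0 to 1); they miss things now and then, are a little off and sometimes report something else, mostly with a low value. They report only what shows in the picture. A call takes as long as a camera call. They do not tell look-alikes from the thing itself.
- env.cut_out(picture, query): "mask" (384x512 bool, what is visible of it) and "bbox" ([left, top, right, bottom] in pixels, round what is visible of it).
The state is a dict: "time": time; "qpos": joint angles; "qvel": joint speeds; "joint_efforts": joint torques, N m; "tcp_pos": TCP position; "ee_rot": TCP orientation; "force": force on the tool from outside, world axes, zero at the start; "torque": the same for the moment, N m; "gripper_width": opening from 0.0 (shut) to 1.0 (fully open).
Only numpy, scipy, OpenCV 4.12 (cv2) and the standard library are available. Lean on these libraries where they do the work, as an engineer would, in place of code of your own. Each camera call takes 0.05 s, during which the arm holds its last target. There are 200 camera calls.

## Working session

There is one attempt and no reset: what is moved stays moved. The work goes in short steps, Python scripts to look and compute and a shell command to move; the robot and the scene stay as the last step left them, time stands still between calls to the robot, and variables do not carry over. Pictures are saved under pics/ and viewed, about 8 in all and at most 12, crops included, and the job is handed in when it is done.

```bash
mkdir -p pics; ls; cat > h.py <<'E'
import numpy as np,cv2
from scipy.spatial.transform import Rotation as R
from station import env
def rot(f):
    o=np.array(f["orientation"],float)
    return o if o.shape==(3,3) else (R.from_rotvec(o).as_matrix() if o.size==3 else R.from_quat(o).as_matrix())
def cloud(f):
    z=f["range_z"];h,w=z.shape;F=h/2/np.tan(np.radians(f["vfov"])/2)
    v,u=np.mgrid[:h,:w]
    p=np.stack([(u-f["cx"])/F*z,-(v-f["cy"])/F*z,-z],-1)
    P=p@rot(f).T+np.array(f["origin"]);P[z==0]=np.nan
    return P
E
python3 - <<'E'
from h import *
for n in("scene","top"):
    f=env.grab_frame(n);cv2.imwrite(f"pics/{n}0.png",f["img"])
    print(n,{k:f[k] for k in f if k not in("img","range_z")})
    P=cloud(f)
    for q in("logger","flap","slide","amp_box","battery9v","standoff","screwdriver","board","mug"):
        for d in env.cut_out(f,q)[:3]:
            print(q,round(d["score"],2),np.round(d["bbox"]),np.round(np.nanmedian(P[d["mask"]],0),3))
print(env.observe())
E
```

```text
pics
scene {'vfov': 57.40431454839569, 'cx': 253.3488617709851, 'cy': 190.5539590154861, 'origin': array([ 1.32771659, -0.25704555,  0.60087656]), 'orientation': array([0.90018949, 0.63340372, 1.14703673]), 'shot': 1}
logger 0.92 [274. 142. 327. 176.] [0.268 0.277 0.051]
logger 0.86 [357. 170. 427. 204.] [0.554 0.469 0.053]
logger 0.68 [283. 164. 353. 220.] [0.538 0.233 0.053]
flap 0.85 [384. 168. 424. 184.] [0.525 0.528 0.06 ]
flap 0.79 [324. 163. 355. 198.] [0.509 0.285 0.084]
flap 0.72 [298. 140. 320. 155.] [0.227 0.331 0.061]
slide 0.79 [282. 186. 320. 216.] [0.538 0.144 0.054]
slide 0.79 [276. 150. 303. 169.] [0.264 0.215 0.054]
slide 0.6 [358. 179. 397. 200.] [0.531 0.396 0.054]
amp_box 0.56 [168. 207. 218. 243.] [ 0.577 -0.169  0.054]
standoff 0.48 [280. 166. 352. 219.] [0.538 0.236 0.053]
standoff 0.44 [178. 204. 185. 217.] [ 0.53  -0.193  0.074]
standoff 0.42 [268. 250. 305. 284.] [0.756 0.019 0.017]
screwdriver 0.42 [159. 212. 168. 219.] [ 0.454 -0.239  0.02 ]
board 0.83 [ 50. 228.  99. 253.] [ 0.494 -0.474  0.005]
mug 0.57 [364. 202. 405. 249.] [0.726 0.301 0.062]
top {'vf
[... 1254 characters left out ...]
8. 168. 224. 215.] [0.511 0.227 0.054]
{'time': 1.0, 'qpos': array([-1.23590312,  0.46857219, -0.04858654,  1.53248228,  0.02410331,
        1.14102856, -0.08229794]), 'qvel': array([-0.00191702, -0.00065395, -0.00069791,  0.00069695,  0.00036525,
        0.00045075,  0.00086276]), 'joint_efforts': array([-1.55178474e-03, -5.10176504e+01, -4.71065578e-02, -2.38018602e+01,
        1.09788796e-02,  9.83216123e-04, -3.71005925e-06]), 'tcp_pos': array([0.24015191, 0.63085372, 0.23136109]), 'ee_rot': array([-0.93710397,  1.35956532,  0.93723379]), 'force': array([ 0.88976633,  0.26879616, -0.05608649]), 'torque': array([ 0.03328034, -0.01826432,  0.00425057]), 'gripper_width': 0.9981264300175793}
```

```bash
python3 - <<'E'
from h import *
a=cv2.imread("pics/top0.png");cv2.imwrite("pics/c1.png",cv2.resize(a[90:330,40:360],None,fx=2.5,fy=2.5,interpolation=cv2.INTER_CUBIC))
b=cv2.imread("pics/scene0.png");cv2.imwrite("pics/c2.png",cv2.resize(b[110:310,190:450],None,fx=3,fy=3,interpolation=cv2.INTER_CUBIC))
E
```

```text
(no output)
```

View pics/c1.png

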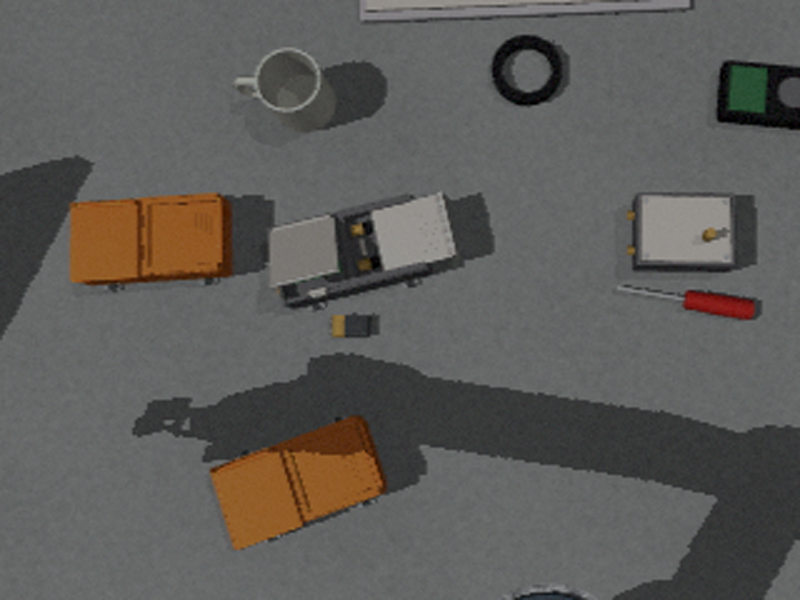

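View pics/c2.png

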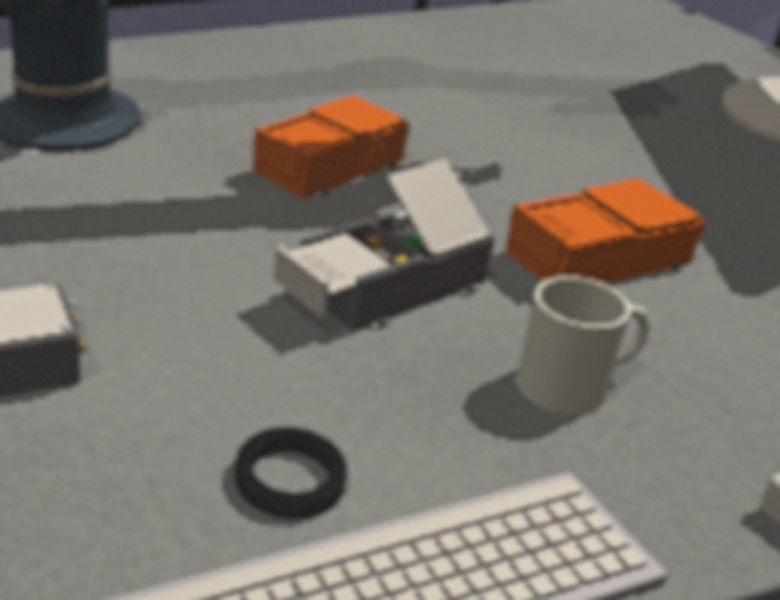

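The grey logger (top view px ~(185,190)) is the one that fits. The bodies at (102,185) and (160,283) are orange look-alikes. The white-lidded box at (311,183) is the amp box. Next I measure the logger's yaw, lip and flap.

```bash
cat > meas.py <<'E'
from h import *
def near(f,P,q,c):
    ds=[d for d in env.cut_out(f,q) if np.linalg.norm(np.nanmedian(P[d["mask"]],0)[:2]-c)<0.09]
    return ds[0]["mask"] if ds else None
C={"slide":(.532,.155),"flap":(.505,.285),"logger":(.52,.23)}
if __name__=="__main__":
  for n in("top","scene"):
    f=env.grab_frame(n);P=cloud(f)
    for q in C:
        m=near(f,P,q,np.array(C[q]))
        if m is None: print(n,q,None);continue
        e=cv2.erode(m.astype(np.uint8),np.ones((2,2)))>0
        p=P[e&np.isfinite(P[...,2])]
        if q=="slide":
            t=p[(p[:,2]>.045)&(p[:,2]<.075)]
            r=cv2.minAreaRect((t[:,:2]*1000).astype(np.float32))
            print(n,"slide rect",r,np.round(cv2.boxPoints(r)),"z",np.percentile(t[:,2],[5,50,95]))
            # lip face: points well below the top
            s=p[(p[:,2]<.055)&(p[:,2]>.028)]
            if n=="scene" and len(s)>10:
                A=cv2.fitLine((s[:,:2]*1000).astype(np.float32),cv2.DIST_HUBER,0,.01,.01).ravel()
                print("lip line",A,"perp yaw",np.arctan2(A[1],A[0]),s[:,:2].min(0),s[:,:2].max(0))
        if q=="flap":
            c=np.median(p,0);k=np.linalg.norm(p-c,axis=1)<.06
            c=p[k].mean(0);nn=np.linalg.svd(p[k]-c,full_matrices=False)[2][2];nn*=np.sign(nn[2])
            print(n,"flap n",nn,"angle",np.arccos(nn[2]),"yaw from n",np.arctan2(nn[1],nn[0]),"c",c,"rms",np.std((p[k]-c)@nn),"zmax",np.percentile(p[:,2],98))
            print(np.round(np.percentile(p,[2,98],axis=0),3).tolist())
        if q=="logger":
            t=p[(p[:,2]>.03)]
            r=cv2.minAreaRect((t[:,:2]*1000).astype(np.float32));print(n,"logger rect",r)
E
python3 meas.py
```

```text
top slide rect ((531.8026123046875, 157.34408569335938), (78.60503387451172, 87.18828582763672), 14.27063274383545) [[483. 190.]
 [504. 105.]
 [581. 125.]
 [559. 209.]] z [0.04957492 0.05358932 0.06267153]
top flap n [0.55676679 0.13868992 0.81900906] angle 0.6111144754802826 yaw from n 0.24413025768596458 c [0.50378609 0.28242388 0.08859958] rms 0.0016525965247033215 zmax 0.11328804858373485
[[0.466, 0.244, 0.061], [0.543, 0.321, 0.113]]
top logger rect ((516.703125, 219.84600830078125), (95.44497680664062, 215.82839965820312), 13.812981605529785)
scene slide rect ((535.8515014648438, 159.28578186035156), (81.62576293945312, 91.71756744384766), 12.31234073638916) [[486. 195.]
 [506. 106.]
 [586. 123.]
 [566. 213.]] z [0.04914093 0.05447849 0.06517171]
lip line [  0.56535023  -0.824851   540.28986    150.75708   ] perp yaw -0.9699385 [0.48812684 0.10834099] [0.58324314 0.20701726]
scene flap n [0.55241782 0.14248309 0.82129965] angle 0.6071109209762807 yaw from n 0.25242469196266526 c [0.51137005 0.28573966 0.08350164] rms 0.0014712553594959023 zmax 0.10870987240314586
[[0.473, 0.248, 0.059], [0.548, 0.325, 0.109]]
scene logger rect ((519.4545288085938, 219.62588500976562), (98.84590911865234, 216.28651428222656), 14.663999557495117)
```

```bash
python3 -m handwheel '[{"dp":[0.48,-0.74,0],"twist":0},{"dp":[0.48,-0.74,0],"twist":0},{"dp":[0.48,-0.74,0],"twist":0},{"dp":[0.48,-0.74,0],"twist":0},{"dp":[0.48,-0.74,0],"twist":0},{"dp":[0.48,-0.74,0],"twist":0},{"dp":[0.48,-0.74,0],"twist":0},{"dp":[0.48,-0.74,0],"twist":0},{"dp":[0.48,-0.74,-0.2],"twist":0},{"dp":[0.48,-0.74,-0.2],"twist":0},{"dp":[0.48,-0.74,-0.2],"twist":0},{"dp":[0.48,-0.74,-0.2],"twist":0},{"dp":[0.48,-0.74,-0.2],"twist":0},{"dp":[0.48,-0.74,-0.2],"twist":0},{"dp":[0.48,-0.74,-0.2],"twist":0},{"dp":[0.48,-0.74,-0.2],"twist":0},{"dp":[0,0,0],"twist":0},{"dp":[0,0,0],"twist":0}]' 1
python3 - <<'E'
from h import *
s=env.observe();print(R.from_rotvec(s["ee_rot"]).as_matrix().round(3),s["tcp_pos"],s["force"])
E
```

```text
time: 2.9
tcp_pos: [0.4714, 0.274, 0.1832]
ee_rot: [-0.935, 1.361, 0.934]
force: [-0.4, 0.3, 0.4]
gripper_width: -0.002
[[-0.    -0.933  0.359]
 [-0.     0.359  0.933]
 [-1.    -0.    -0.001]] [0.47136545 0.27395931 0.18317378] [-0.39672585  0.29425665  0.39466128]
```

```bash
python3 -m handwheel '[{"dp":[0,0,-0.3],"twist":1},{"dp":[0,0,-0.3],"twist":1},{"dp":[0,0,-0.3],"twist":1},{"dp":[0,0,-0.3],"twist":1},{"dp":[0,0,-0.3],"twist":1},{"dp":[0,0,-0.4],"twist":0},{"dp":[0,0,-0.4],"twist":0},{"dp":[0,0,-0.4],"twist":0},{"dp":[0,0,-0.4],"twist":0},{"dp":[0,0,-0.2],"twist":0},{"dp":[0,0,-0.2],"twist":0},{"dp":[0,0,-0.1],"twist":0},{"dp":[0,0,-0.1],"twist":0},{"dp":[0,0,-0.1],"twist":0},{"dp":[0,0,0],"twist":0}]'
```

```text
time: 4.15
tcp_pos: [0.4705, 0.2762, 0.0695]
ee_rot: [-1.381, 1.087, 1.381]
force: [0.6, 0.2, 1.0]
gripper_width: -0.002
```

```bash
python3 -m handwheel '[{"dp":[0,0,-0.1],"twist":0},{"dp":[0,0,-0.1],"twist":0},{"dp":[0,0,-0.1],"twist":0},{"dp":[0,0,0],"twist":0}]'
```

```text
time: 4.48
tcp_pos: [0.4706, 0.2759, 0.0605]
ee_rot: [-1.381, 1.088, 1.381]
force: [-2.3, -0.4, 4.6]
gripper_width: 0.002
```

```bash
python3 -m handwheel '[{"dp":[0,0,-0.1],"twist":0},{"dp":[0,0,0],"twist":0},{"dp":[0,0,0],"twist":0}]'; python3 -m handwheel '[{"dp":[0,0,0.3],"twist":0},{"dp":[0,0,0.5],"twist":0},{"dp":[0,0,0.8],"twist":0},{"dp":[0,0,1],"twist":0},{"dp":[0,0,0.4],"twist":0},{"dp":[0,0,0],"twist":0}]'; python3 meas.py; python3 -c "
import cv2
from station import env
f=env.grab_frame('scene');cv2.imwrite('pics/s1.png',cv2.resize(f['img'][110:270,250:450],None,fx=3.5,fy=3.5))"
```

```text
time: 4.73
tcp_pos: [0.4706, 0.276, 0.0598]
ee_rot: [-1.381, 1.088, 1.381]
force: [-7.4, -2.9, 20.9]
gripper_width: 0.004
time: 5.23
tcp_pos: [0.473, 0.2766, 0.1506]
ee_rot: [-1.381, 1.081, 1.377]
force: [0.7, -0.2, 0.0]
gripper_width: 0.0
top slide rect ((531.8558959960938, 157.2745361328125), (75.36566162109375, 88.38081359863281), 12.343502044677734) [[486. 192.]
 [504. 106.]
 [578. 122.]
 [559. 208.]] z [0.04906449 0.05386304 0.06491913]
top flap n [0.01473247 0.02859109 0.99948262] angle 0.03216913102924428 yaw from n 1.094998055479746 c [0.47772443 0.26254512 0.06037444] rms 0.0024774333139235124 zmax 0.06547997589362813
[[0.455, 0.238, 0.056], [0.543, 0.29, 0.065]]
top logger rect ((519.155517578125, 204.77272033691406), (96.24590301513672, 184.93896484375), 14.337896347045898)
scene slide rect ((536.0343017578125, 159.55433654785156), (77.61180114746094, 90.47978973388672), 14.45217514038086) [[487. 194.]
 [510. 106.]
 [585. 125.]
 [562. 213.]] z [0.04981395 0.05448861 0.06528861]
lip line [ 3.5645837e-01 -9.3431121e-01  5.3770520e+02  1.5347302e+02] perp yaw -1.2063218 [0.48811028 0.10892674] [0.58223715 0.20771327]
scene flap n [0.00866816 0.00117883 0.99996174] angle 0.008748058643440651 yaw from n 0.1351664350689407 c [0.50633463 0.28022232 0.06096077] rms 0.0011713626230376926 zmax 0.06317509853466567
[[0.459, 0.244, 0.058], [0.551, 0.317, 0.063]]
scene logger None
```

View pics/s1.png

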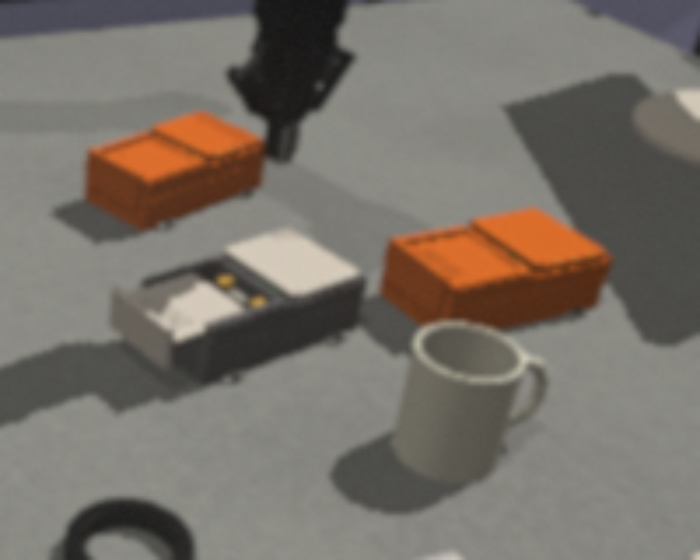

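The flap is shut: it lies flat at about 0.009 rad by the scene camera. In the crop it is the white lid at (295,262). The cover's lip still stands out at (140,325). Now the slide.

```bash
python3 -m handwheel '[{"dp":[0.34,-0.84,0],"twist":0},{"dp":[0.34,-0.84,0],"twist":0},{"dp":[0.34,-0.84,0],"twist":0},{"dp":[0.34,-0.84,0],"twist":0},{"dp":[0.34,-0.84,0],"twist":0},{"dp":[0.34,-0.84,0],"twist":0},{"dp":[0.34,-0.84,0],"twist":0},{"dp":[0.34,-0.84,0],"twist":0},{"dp":[0,0,-0.6],"twist":0},{"dp":[0,0,-0.6],"twist":0},{"dp":[0,0,-0.6],"twist":0},{"dp":[0,0,-0.6],"twist":0},{"dp":[0,0,-0.6],"twist":0},{"dp":[0,0,-0.6],"twist":0},{"dp":[0,0,0],"twist":0}]'
```

```text
time: 6.93
tcp_pos: [0.5494, 0.0736, 0.0359]
ee_rot: [-1.378, 1.094, 1.387]
force: [-0.4, 0.5, -0.6]
gripper_width: 0.003
```

```bash
python3 -m handwheel '[{"dp":[-0.08,0.32,0],"twist":0},{"dp":[-0.08,0.32,0],"twist":0},{"dp":[-0.04,0.16,0],"twist":0},{"dp":[-0.04,0.16,0],"twist":0},{"dp":[-0.04,0.16,0],"twist":0},{"dp":[-0.04,0.16,0],"twist":0},{"dp":[-0.04,0.16,0],"twist":0},{"dp":[-0.04,0.16,0],"twist":0},{"dp":[0,0,0],"twist":0}]'
```

```text
time: 7.68
tcp_pos: [0.5402, 0.1232, 0.0395]
ee_rot: [-1.382, 1.087, 1.382]
force: [0.4, -0.1, 0.1]
gripper_width: 0.001
```

```bash
python3 -m handwheel '[{"dp":[-0.02,0.1,0],"twist":0},{"dp":[-0.02,0.1,0],"twist":0},{"dp":[-0.02,0.1,0],"twist":0},{"dp":[0,0,0],"twist":0}]'
```

```text
time: 8.02
tcp_pos: [0.5388, 0.1281, 0.0395]
ee_rot: [-1.382, 1.092, 1.378]
force: [1.6, -5.4, 2.9]
gripper_width: -0.005
```

```bash
python3 -m handwheel '[{"dp":[-0.02,0.1,0],"twist":0},{"dp":[0,0,0],"twist":0},{"dp":[0,0,0],"twist":0}]'
```

```text
time: 8.27
tcp_pos: [0.5375, 0.1336, 0.0392]
ee_rot: [-1.381, 1.089, 1.381]
force: [-0.2, -2.4, 1.6]
gripper_width: 0.002
```

```bash
python3 -m handwheel '[{"dp":[-0.02,0.1,0],"twist":0},{"dp":[0,0,0],"twist":0},{"dp":[0,0,0],"twist":0}]'
```

```text
time: 8.52
tcp_pos: [0.5373, 0.1341, 0.0392]
ee_rot: [-1.382, 1.092, 1.379]
force: [0.4, -8.0, 2.6]
gripper_width: -0.002
```

```bash
python3 -m handwheel '[{"dp":[-0.02,0.1,0],"twist":0},{"dp":[0,0,0],"twist":0},{"dp":[0,0,0],"twist":0}]'; python3 -m handwheel '[{"dp":[0.04,-0.2,0],"twist":0},{"dp":[0.1,-0.4,0],"twist":0},{"dp":[0.2,-0.8,0],"twist":0},{"dp":[0.1,-0.6,0.6],"twist":0},{"dp":[0,-0.6,0.9],"twist":0},{"dp":[0,-0.6,0.9],"twist":0},{"dp":[0,-0.6,0.9],"twist":0},{"dp":[0,-0.6,0.9],"twist":0},{"dp":[0,0,0],"twist":0},{"dp":[0,0,0],"twist":0}]'; python3 meas.py; python3 -c "
import cv2
from station import env
f=env.grab_frame('scene');cv2.imwrite('pics/s2.png',cv2.resize(f['img'][110:270,150:450],None,fx=2.6,fy=2.6))"
```

```text
time: 8.77
tcp_pos: [0.5373, 0.1343, 0.0393]
ee_rot: [-1.383, 1.095, 1.376]
force: [1.8, -13.4, 3.6]
gripper_width: -0.001
time: 9.6
tcp_pos: [0.5508, 0.0075, 0.1669]
ee_rot: [-1.381, 1.086, 1.377]
force: [-0.2, 1.1, -1.0]
gripper_width: 0.001
top slide rect ((523.4146728515625, 187.72506713867188), (73.46334838867188, 89.34050750732422), 12.526503562927246) [[478. 223.]
 [497. 136.]
 [569. 152.]
 [550. 239.]] z [0.04966463 0.0536523  0.06310283]
top flap n [ 0.00876243 -0.00261433  0.99995819] angle 0.009144242274207777 yaw from n -0.2899483923761472 c [0.49839707 0.28226017 0.06003107] rms 0.002496480027509975 zmax 0.06511481324560668
[[0.452, 0.242, 0.055], [0.543, 0.323, 0.065]]
top logger rect ((512.93994140625, 235.2931671142578), (98.37122344970703, 186.527587890625), 15.013823509216309)
scene slide rect ((528.3911743164062, 189.7318115234375), (81.26102447509766, 90.51113891601562), 13.872014999389648) [[478. 224.]
 [500. 136.]
 [579. 156.]
 [557. 243.]] z [0.04907797 0.05458755 0.06557966]
lip line [ 5.3211319e-01 -8.4667325e-01  5.3320557e+02  1.8081877e+02] perp yaw -1.0097018 [0.48754261 0.13830572] [0.57630916 0.23736834]
scene flap n [7.14371815e-03 7.38713907e-04 9.99974210e-01] angle 0.007181872601093602 yaw from n 0.10304124656948044 c [0.50778056 0.2815587  0.0609764 ] rms 0.0011736754676609023 zmax 0.06311900295382138
[[0.462, 0.243, 0.058], [0.551, 0.32, 0.063]]
scene logger rect ((512.878662109375, 235.87088012695312), (102.2480239868164, 189.73309326171875), 14.104663848876953)
```

View pics/s2.png

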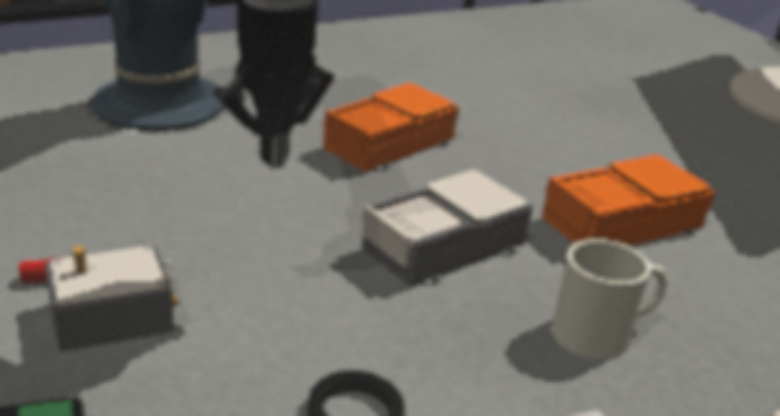

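In the picture the lip sits against the box end at (390,232), the flap lies flat at (480,195), and the tool is clear of everything. Without the click the cover would have sprung out at least 10 mm, and it hasn't moved. Handing in.

```bash
python3 -c "
from station import env
print(env.sign_off())"
```

```text
the job is handed in; nothing more can be done
None
```

Both covers on the grey logger are shut and stayed shut after I let go. I handed the job in at about 10 s of robot time; the hand-in reports no verdict. I pressed the flap down near its free edge (up to 21 N at the wrist), then pushed the battery cover home (up to 13 N).

**Flap:** it measured 0.007 rad in the scene camera and 0.009 rad in the top camera, and held through the cover push.

**Cover:** it moved about 31 mm and jumped forward about 5 mm at the click. Afterwards the logger measured 186.5 mm long in the top view, against 186 mm for fully home.

**Disagreements and gaps:**
- The scene camera gave 189.7 mm for the logger's length. Unlatched, the cover would have stood out 10 mm or more, so I read this as measurement blur.
- My line fit to the lip's face gave a yaw that made no sense, so I did not use it.
- I checked the loose things only by eye. The mug, tape, standoff and screwdriver looked undisturbed in the last picture. I did not look at the block battery or the board again.

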